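Tip a tray of valve-train parts into the tumbler hopper

ROBOT

A 6-joint arm with a two-finger parallel gripper is mounted at the origin on the work surface. World frame = base frame: x ahead of the robot, y to its left, z up, the work surface at z = 0. Lengths are in m, angles in rad, forces in N, time in s.
With the tool pointing down it reaches from about 0.375 to 0.9 m from the base axis. Payload 3.1 kg.
Tool frame: the origin (TCP) lies on the centre line of the jaws, within the pads' length; the fingertips stand 19 mm ahead of it and the grasp point (between the pads) is the TCP; z points along the fingers, y is the line along which they close (so a half turn about z gives the same grasp; the last joint's range is limited). The gripper opens to 85 mm and grips with 20 to 120 N. Pads are 22 mm wide; open, the fingers measure 114 mm over their backs; the gripper's body (76 mm by 85 mm) begins 54 mm behind the grasp point. The pads swing forward as they close: fully open they stand 13 mm farther back than shut.
Start: joints at [0.978, 0.527, 1.433, -0, 1.181, -0.178], TCP at [0.252, 0.572, 0.25] pointing down, gripper open.
Joint ranges: [-3.08, 3.08], [-0.75, 2.2], [0.22, 2.44], [-1.43, 4.57], [0, 2.65], [-2.85, 2.85]. Speed limits (rad/s): [2.79, 2.79, 3.14, 3.14, 3.14, 3.14].

INTERFACE

Orientations are given as a unit quaternion [x, y, z, w].
In Python, from station import manip, cams, sign_off gives the robot as it stands.
- The arm moves only by the tool carry_out, never from a script. Its argument "targets" is a list that holds one entry, the list of rows, each a list of 7 numbers: the shift along the tool's x, y, z in cm, then the turn, a rotation vector about the tool's x, y, z in degrees, then the finger opening in cm, from 0 to 8.54. A call has 1 to 12 rows; each row is the pose to reach, as a shift and turn from the pose commanded when the call began, along the tool's axes at that moment; what a row does not reach only later rows make up. A row lasts 1/12 s, in which the tool goes at most 41.7 mm and 7.16 degrees, less where a joint would pass 70% of its speed; a pose out of reach is approached as far as the arm can. A call with a gripper value outside its range is refused whole. The fingers move at their own pace and stop on an object; "force" is the grip in N (left out, the last holds). Time passes only in rows, so rows that repeat a pose let the fingers close. It gives the time, the measured TCP pose, the force, the opening and the grip force at its end, in the units of the state.
- manip.sense(): the state, without advancing time (a new reading comes with each control period).
- cams.snapshot(name): name is "side" or "top" or "wrist"; returns the picture (384x512x3 uint8, red, green, blue); there is no depth.
- cams.camera_info(name): a dict with "K" (3x3 intrinsics, pixels), "k1" (the pictures are not rectified: a ray, as slopes to the right and down, at radius r is drawn at 1 + k1 r^2 times it, then the intrinsics apply), "T" (4x4, takes a point from camera to world coordinates). Camera axes: x right, y down, z forward; pixel columns grow to the right and rows downward; lengths in m; the calibration is good to about 2 mm. A picture is of the moment at which its call begins: read the wrist's pose just before it. camera_info takes no time and is no camera call; for the wrist camera it gives the pose at the moment of the call.
- sign_off(): hands the job in; it is judged then, once.
The state is a dict: "t": time; "q": joint angles; "qd": joint speeds; "tau": joint torques, N m; "tcp_pos": TCP position; "tool_rot": TCP orientation; "force": force on the tool from outside, world axes, zero at the start; "ft_torque": the same for the moment, N m; "finger_gap": opening from 0.0 (shut) to 1.0 (fully open); "gripper_force": force on a finger pad.
Only numpy, scipy, OpenCV 4.12 (cv2) and the standard library are available. Lean on these libraries where they do the work, as an engineer would, in place of code of your own. Each camera call takes 0.05 s, during which the arm holds its last target. There are 200 camera calls.

TASK

Pick the steel tray up by its handle and tip all six parts (three tappets, three hex nuts) out of its open mouth into the round hopper of the parts tumbler, leaving none in the tray or on the bench. Then set the empty tray gently back down on the black mat, the right way up and wholly on the mat, and leave the other things on the bench where they stand.

Things in the scene. Friction and masses are not known exactly. Their poses are not given: they have to be found in the camera images.
- tray: scoop-shaped sheet-steel tray, 170 (x) x 130 (y) mm, 3 mm thick: flat floor, 35 mm walls on both long sides and the back (+x), none at the mouth (-x). A fixed bail handle crosses over the middle: upright flat bar 12 mm thick (x), 22 mm tall, running the whole width along y between two 22 mm straps. Origin: centre of underside; z up; -x points out of the mouth. 0.4 kg empty
- tray_handle (a point): centre of the handle bar, 85 mm above the tray's underside, midway along the tray; axes as the tray's
- tray_lip (a point): middle of the tray's open mouth edge, on the floor's upper face, 85 mm from the tray's centre towards -x
- mat: thin black rubber mat, 270 (x) x 230 (y) mm, 3 mm thick, fixed to the bench; the tray starts on it. Origin: centre of its underside
- hopper: bench-top parts tumbler, fixed: a grey square housing 150 x 150 x 45 mm with a round funnel-shaped bare-metal hopper on top, open above, outer rim radius 120 mm at 135 mm height, wall 4 mm, narrowing to 68 mm radius at its closed floor 50 mm above the bench. Origin: centre of the underside; z up
- hopper_mouth (a point): centre of the hopper's open mouth, at rim height, 135 mm above the bench
- tappet1: bucket tappet, bare steel cylinder 30 mm diameter, 25 mm high, about 60 g, loose in the tray. Origin: centre of its underside
- nut1: large dark steel hex nut, 28 mm across flats, 20 mm thick, about 60 g, loose in the tray. Origin: centre of its underside
- tappet2: bucket tappet, bare steel cylinder 30 mm diameter, 25 mm high, about 60 g, loose in the tray. Origin: centre of its underside
- nut2: large dark steel hex nut, 28 mm across flats, 20 mm thick, about 60 g, loose in the tray. Origin: centre of its underside
- tappet3: bucket tappet, bare steel cylinder 30 mm diameter, 25 mm high, about 60 g, loose in the tray. Origin: centre of its underside
- nut3: large dark steel hex nut, 28 mm across flats, 20 mm thick, about 60 g, loose in the tray. Origin: centre of its underside
- timber: bystander: dark wooden block 200 (x) x 90 (y) x 65 mm, to the robot's left. Origin: centre of its underside
- valve: bystander: engine valve standing on its head, head 34 mm diameter, stem 6 mm, 110 mm tall, beyond the work. Origin: centre of its underside
- spraycan: bystander: spray can, 52 mm diameter, 150 mm tall, standing beyond the work. Origin: centre of its underside
- bin: bystander: empty straight-sided rectangular plastic bin 150 x 110 x 60 mm, to the robot's right; not the hopper. Origin: centre of its underside

How it is judged:
By the outcome, as a careful person would: the job done as asked, in the order asked, and still so for the second after the job is handed in, with the robot touching nothing.
It also fails if it takes over 61 s, if anything falls off the work surface, if the arm or the gripper's body presses on something with over 40 N, if the wrist force passes 120 N, or if a joint passes its speed limit or range.

## Working session

There is one attempt and no reset: what is moved stays moved. The work goes in short steps, Python scripts to look and compute and a tool call to move; the robot and the scene stay as the last step left them, time stands still between calls to the robot, and variables do not carry over. Pictures are saved under pics/ and viewed, at most 10 in all, crops included, and the job is handed in when it is done.

Besides the shell and the picture viewer there is one more tool, called after "Emit:" as a command line: name --argument value ..., lists and objects as JSON in quotes. carry_out: Moves the arm, as the interface text tells. Its arguments: {"type":"object","properties":{"targets":{"type":"array"},"force":{"type":"number"}},"required":["targets"]}

```bash
mkdir -p pics; ls; python3 - <<'E'
from station import manip,cams
import cv2,numpy as np
s=manip.sense();print(s)
for n in("top","side"):
    i=cams.camera_info(n);print(n,np.round(i['K'],1).tolist(),i['k1'],np.round(i['T'],3).tolist())
    im=cams.snapshot(n)[:,:,::-1];cv2.imwrite(f'pics/{n}0.png',im)
    cv2.imwrite(f'pics/{n}0b.png',cv2.resize(im,(800,600),interpolation=cv2.INTER_CUBIC))
E
```

```text
pics
{'t': 0.0, 'q': array([ 9.77497881e-01,  5.28472500e-01,  1.43390727e+00,  2.12131296e-05,
        1.18141902e+00, -1.78516046e-01]), 'qd': array([-1.33194511e-03,  2.63070188e-04,  5.13677009e-04, -1.22610127e-04,
        4.64481653e-05, -7.25732905e-04]), 'tau': array([-6.93873972e-05, -4.42359674e+01, -1.78025115e+01, -1.67334751e-04,
        8.23192036e-03, -2.40115170e-06]), 'tcp_pos': array([0.25145865, 0.5714376 , 0.24932812]), 'tool_rot': array([ 2.05911531e-01,  9.78569990e-01, -1.01825418e-03, -4.24281663e-04]), 'force': array([ 0.02107537,  0.42345445, -0.77772714]), 'ft_torque': array([ 0.05400371, -0.00759205, -0.06421571]), 'gripper_force': 0.0, 'finger_gap': 0.9983064768283737}
top [[452.0, 0.0, 257.2], [0.0, 452.0, 191.0], [0.0, 0.0, 1.0]] 0.024659056210796365 [[0.013, -0.987, 0.158, 0.364], [-1.0, -0.012, 0.01, -0.014], [-0.008, -0.159, -0.987, 1.491], [0.0, 0.0, 0.0, 1.0]]
side [[379.4, 0.0, 256.8], [0.0, 379.4, 183.8], [0.0, 0.0, 1.0]] -0.03483010174524261 [[0.884, -0.335, 0.326, 0.176], [-0.467, -0.645, 0.605, -0.783], [0.008, -0.687, -0.727, 1.022], [0.0, 0.0, 0.0, 1.0]]
```

View pics/top0b.png

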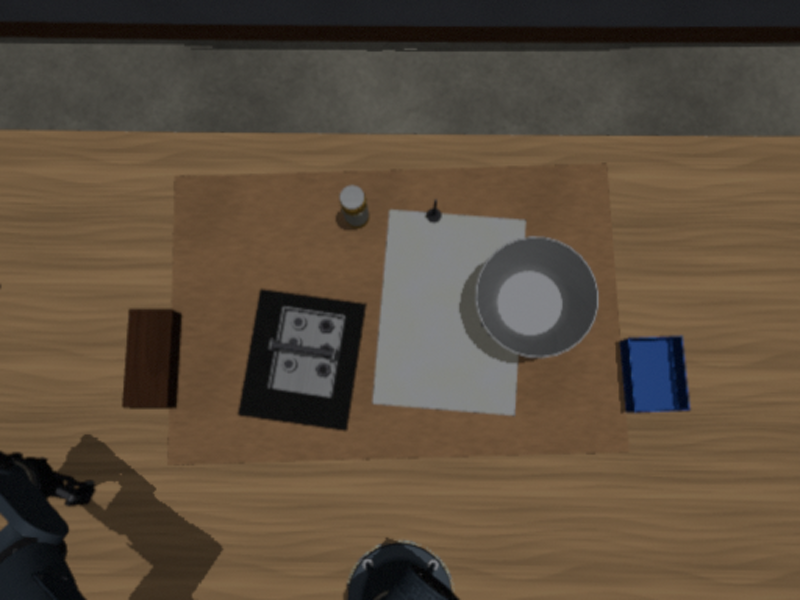

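View pics/side0b.png

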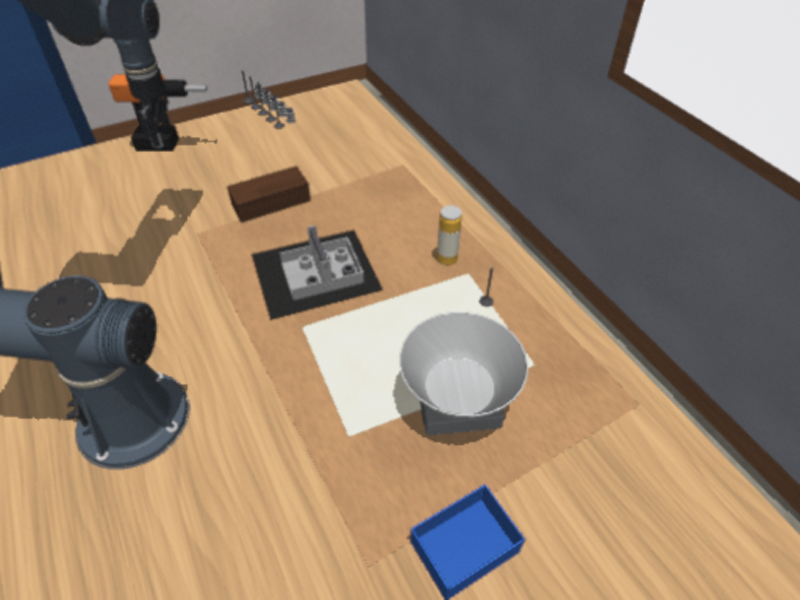

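Top view (800x600): the tray is at about (308,350) on the mat, its handle bar runs from (270,345) to (336,355), and the hopper rim is centred at about (537,297). In the side view the tray is at (320,265) and the hopper rim at (463,365). I'll enlarge both next.

```bash
python3 - <<'E'
import cv2,numpy as np
t=cv2.imread('pics/top0.png');s=cv2.imread('pics/side0.png')
a=cv2.resize(t[180:280,150:240],None,fx=6,fy=6,interpolation=cv2.INTER_CUBIC)[:600]
b=cv2.resize(s[140:205,158:246],None,fx=9,fy=9,interpolation=cv2.INTER_CUBIC)
cv2.imwrite('pics/ct.png',a);cv2.imwrite('pics/cs.png',b);print(a.shape,b.shape)
E
```

```text
(600, 540, 3) (585, 792, 3)
```

View pics/ct.png

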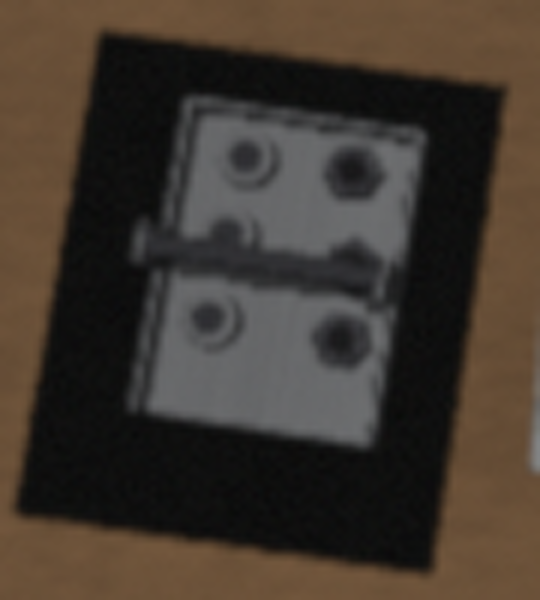

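View pics/cs.png

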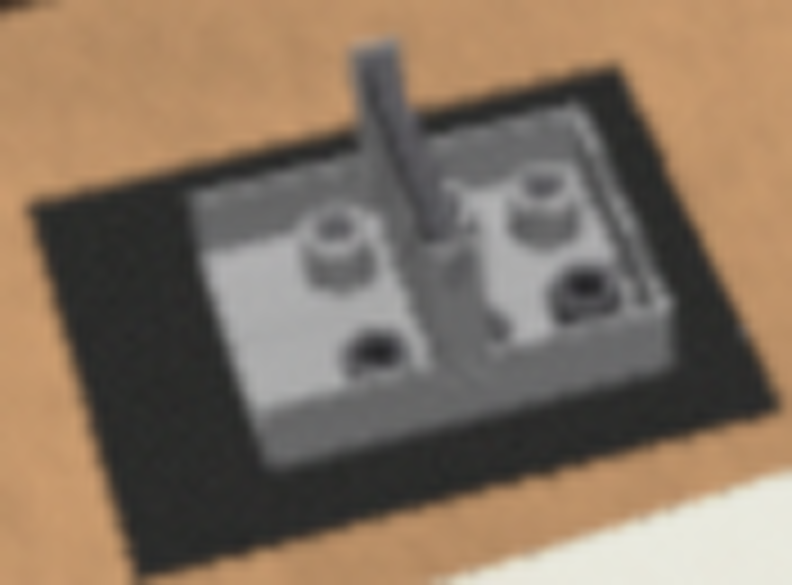

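Top crop: the mouth edge of the tray runs from (132,408) to (372,445), on the side facing the robot. Bar ends are at (140,240) and (386,283), mat corners at (103,33), (505,88), (432,572) and (18,514).
Side crop: bar ends are at (376,45) and (450,240), mat corners at (620,68), (778,408), (140,578) and (33,205).

```bash
cat > h.py <<'E'
import numpy as np,cv2
from station import manip,cams
from scipy.spatial.transform import Rotation as R
from scipy.optimize import least_squares
def ray(i,uv):
    K=i['K'];d=np.array([(uv[0]-K[0,2])/K[0,0],(uv[1]-K[1,2])/K[1,1]]);s=d.copy()
    for _ in range(20): s=d/(1+i['k1']*(s@s))
    T=i['T'];v=T[:3,:3]@np.r_[s,1];return T[:3,3],v/np.linalg.norm(v)
def proj(i,p):
    T=i['T'];c=T[:3,:3].T@(np.atleast_2d(p)-T[:3,3]).T;s=c[:2]/c[2];s=s*(1+i['k1']*(s**2).sum(0))
    return np.c_[s[0]*i['K'][0,0]+i['K'][0,2],s[1]*i['K'][1,1]+i['K'][1,2]]
def tri(rs):
    A=sum(np.eye(3)-np.outer(v,v) for o,v in rs);b=sum((np.eye(3)-np.outer(v,v))@o for o,v in rs);return np.linalg.solve(A,b)
def onz(r,z): o,v=r;return o+v*(z-o[2])/v[2]
E
python3 - <<'E'
from h import *
it,is_=cams.camera_info('top'),cams.camera_info('side')
ct=lambda u,v:((u+.5)/6-.5+150,(v+.5)/6-.5+180)
cs=lambda u,v:((u+.5)/9-.5+158,(v+.5)/9-.5+140)
f=lambda u,v:((u+.5)*.64-.5,(v+.5)*.64-.5)
P=lambda a:np.round(a,4).tolist()
for n,a,b in[('barL',(140,240),(376,45)),('barR',(386,283),(450,240)),
 ('matBL',(103,33),(620,68)),('matBR',(505,88),(778,408)),('matFR',(432,572),(140,578)),('matFL',(18,514),(33,205)),('backL',(187,100),(580,105)),('backR',(425,130),(668,302))]:
    print(n,P(tri([ray(it,ct(*a)),ray(is_,cs(*b))])))
for n,a in[('mouthL',(132,408)),('mouthR',(372,445))]: print(n,P(onz(ray(it,ct(*a)),.006)))
# hopper rim: fit centre to extents
def res(p):
    a=np.linspace(0,2*np.pi,720);c=np.c_[p[0]+.12*np.cos(a),p[1]+.12*np.sin(a),a*0+p[2]]
    t=proj(it,c);s=proj(is_,c)
    return np.r_[t.min(0)-f(476,237),t.max(0)-f(598,357),s[:,0].min()-f(400,0)[0],s[:,0].max()-f(527,0)[0],s[:,1].max()-f(0,417)[1],s[:,1].min()-f(0,315)[1]]
r=least_squares(res,[.5,-.25,.135]);print('rim',P(r.x),np.round(r.fun,1))
for n,a in[('valve base',(433,216)),('can base',(355,225))]: print(n,P(onz(ray(it,f(*a)),0)))
E
```

```text
barL [0.4941, 0.2584, 0.1021]
barR [0.4735, 0.1305, 0.1092]
matBL [0.6189, 0.3029, 0.005]
matBR [0.5886, 0.0789, 0.0077]
matFR [0.3262, 0.112, 0.008]
matFL [0.355, 0.3362, 0.007]
backL [0.5764, 0.2475, 0.0438]
backR [0.5595, 0.1189, 0.0467]
mouthL [0.4119, 0.2776, 0.006]
mouthR [0.3936, 0.1465, 0.006]
rim [0.5901, -0.2613, 0.1292] [-1.1 -0.4  0.   0.6 -0.5  1.2  1.3 -1. ]
valve base [0.7862, -0.0639, 0.0]
can base [0.7642, 0.1055, 0.0]
```

```bash
cat >> h.py <<'E'
def plan(pos,yaw,tilt=0,n=1):
    """tool z down, tool y at heading yaw(deg), then tilted so that tool z leans towards +yaw by tilt"""
    s=manip.sense();p,r=s['tcp_pos'],R.from_quat(s['tool_rot'])
    y=np.radians(yaw);Y=np.array([np.cos(y),np.sin(y),0]);Z=np.array([0,0,-1.]);X=np.cross(Y,Z)
    g=R.from_rotvec(np.radians(tilt)*np.cross(Z,Y))*R.from_matrix(np.c_[X,Y,Z])
    d=r.inv().apply(np.array(pos)-p)*100;w=np.degrees((r.inv()*g).as_rotvec())
    for k in range(1,n+1):
        a=k/n;a=a*a*(3-2*a);print(np.round(d*a,2).tolist(),np.round(w*a,1).tolist())
def st():
    s=manip.sense();print({k:np.round(s[k],4).tolist() for k in('t','q','tcp_pos','tool_rot','force','finger_gap','gripper_force')})
E
python3 - <<'E'
from h import *
plan((.485,.196,.2),-8)
E
```

```text
[-36.5, -24.95, 4.98] [-0.1, 0.1, 74.2]
```

Emit:
carry_out --targets '[[[-3,-2.1,0.4,0,0,6,8.5],[-6.1,-4.2,0.8,0,0,12.5,8.5],[-9.2,-6.3,1.2,0,0,19,8.5],[-12.3,-8.4,1.6,0,0,25,8.5],[-15.4,-10.5,2.1,0,0,31.5,8.5],[-18.5,-12.6,2.5,0,0,37.5,8.5],[-21.5,-14.7,2.9,0,0,44,8.5],[-24.6,-16.8,3.3,0,0,50,8.5],[-27.7,-18.9,3.8,0,0,56.5,8.5],[-30.8,-21,4.2,0,0,62.5,8.5],[-33.8,-23.1,4.6,0,0,68.5,8.5],[-36.5,-24.9,5,0,0,74.2,8.5]]]' --force 110

```text
t: 1.1
tcp_pos: [0.4862, 0.1949, 0.1999]
tool_rot: [0.756, 0.654, -0.0, -0.0]
force: [-0.1, 0.3, 0.2]
finger_gap: 0.998
gripper_force: 0.0
```

```bash
python3 - <<'E'
from h import *
st();plan((.485,.196,.2),-8)
i=cams.camera_info('wrist');im=cams.snapshot('wrist')[:,:,::-1]
cv2.imwrite('pics/w1.png',im);cv2.imwrite('pics/w1b.png',cv2.resize(im,(800,600),interpolation=cv2.INTER_CUBIC))
np.savez('w1.npz',K=i['K'],k1=i['k1'],T=i['T']);st()
E
```

```text
{'t': 1.1, 'q': [0.1678, 0.4629, 1.7371, -0.0003, 0.9422, 0.3129], 'tcp_pos': [0.4862, 0.1949, 0.1999], 'tool_rot': [0.7564, 0.6541, -0.0003, -0.0], 'force': [-0.1145, 0.3004, 0.1578], 'finger_gap': 0.9981, 'gripper_force': 0.0}
[0.09, -0.14, -0.01] [-0.0, 0.0, -0.3]
{'t': 1.15, 'q': [0.1606, 0.4654, 1.7338, -0.0046, 0.9401, 0.3144], 'tcp_pos': [0.4901, 0.1908, 0.1994], 'tool_rot': [0.7585, 0.6517, 0.0, 0.0022], 'force': [2.555, -2.3447, -0.9464], 'finger_gap': 0.997, 'gripper_force': 0.0}
```

View pics/w1b.png

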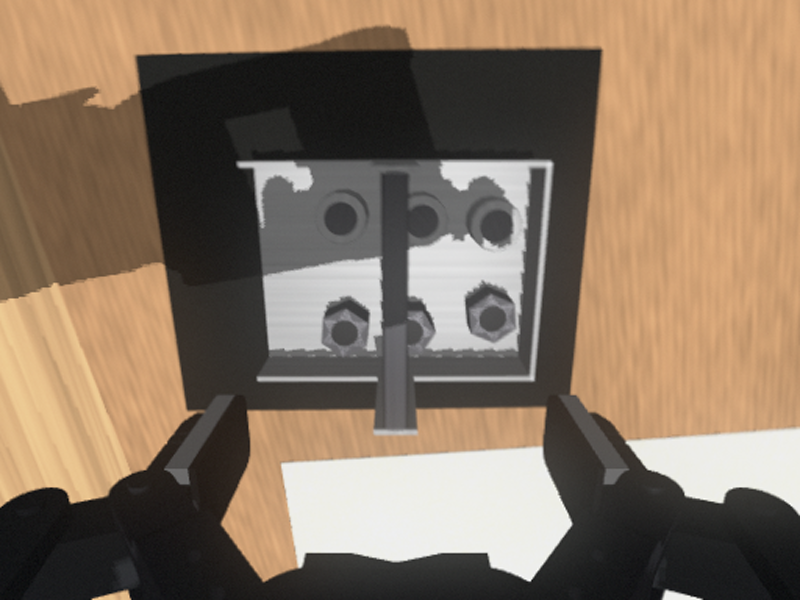

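The wrist view shows the bar nearly vertical, centred at column ~395, far end at (395,170), near end at (396,431), lying midway between the jaws. All six parts are in the tray.

```bash
python3 - <<'E'
from h import *
z=np.load('w1.npz');iw={'K':z['K'],'k1':float(z['k1']),'T':z['T']}
it,is_=cams.camera_info('top'),cams.camera_info('side')
ct=lambda u,v:((u+.5)/6-.5+150,(v+.5)/6-.5+180)
cs=lambda u,v:((u+.5)/9-.5+158,(v+.5)/9-.5+140)
f=lambda u,v:((u+.5)*.64-.5,(v+.5)*.64-.5)
L=ray(iw,f(395,170));Q=ray(iw,f(396,431))
for n,r,t,s in(('L',L,(140,240),(376,45)),('R',Q,(386,283),(450,240))):
    print(n,onz(r,.099).round(4),tri([r,ray(it,ct(*t)),ray(is_,cs(*s))]).round(4))
for n,a in(('mouthL',(262,365)),):pass
for n,a,h in(('backL',(552,162),.038),('backR',(533,380),.038),('mouthL',(238,163),.038),('mouthR',(258,380),.038)):
    print(n,onz(ray(iw,f(*a)),h).round(4))
for n,a in(('mat',(137,55)),('mat',(601,48)),('mat',(572,408)),('mat',(188,408))): print(n,onz(ray(iw,f(*a)),.003).round(4))
st()
E
```

```text
L [0.4947 0.2594 0.099 ] [0.4945 0.2591 0.1012]
R [0.4769 0.1351 0.099 ] [0.4755 0.1346 0.102 ]
backL [0.5784 0.2487 0.038 ]
backR [0.5596 0.1213 0.038 ]
mouthL [0.411  0.2727 0.038 ]
mouthR [0.393  0.1456 0.038 ]
mat [0.3564 0.3409 0.003 ]
mat [0.6202 0.3056 0.003 ]
mat [0.5931 0.0774 0.003 ]
mat [0.3263 0.1162 0.003 ]
{'t': 1.15, 'q': [0.1606, 0.4654, 1.7338, -0.0046, 0.9401, 0.3144], 'tcp_pos': [0.4901, 0.1908, 0.1994], 'tool_rot': [0.7585, 0.6517, 0.0, 0.0022], 'force': [2.555, -2.3447, -0.9464], 'finger_gap': 0.997, 'gripper_force': 0.0}
```

Emit:
carry_out --targets '[[[0,0,0,0,0,0,8.5],[0,0,0,0,0,0,8.5],[0,0,0,0,0,0,8.5]]]'

```text
t: 1.4
tcp_pos: [0.4846, 0.1977, 0.2001]
tool_rot: [0.754, 0.657, -0.0, -0.0]
force: [-0.3, 0.3, -0.0]
finger_gap: 0.995
gripper_force: 0.0
```

```bash
python3 - <<'E'
from h import *
st();plan((.4855,.197,.089),-8.2)
E
```

```text
{'t': 1.4, 'q': [0.1734, 0.4621, 1.7377, 0.0005, 0.943, 0.3108], 'tcp_pos': [0.4846, 0.1977, 0.2001], 'tool_rot': [0.7541, 0.6568, -0.0004, -0.0005], 'force': [-0.3043, 0.2711, -0.009], 'finger_gap': 0.9947, 'gripper_force': 0.0}
[-0.05, 0.11, 11.11] [-0.1, -0.0, 0.3]
```

Emit:
carry_out --targets '[[[0,0,1.2,0,0,0,8.5],[0,0.1,3.2,0,0,0,8.5],[0,0.1,5.2,0,0,0,8.5],[0,0.1,7.2,0,0,0,8.5],[0,0.1,9,0,0,0,8.5],[0,0.1,10.3,0,0,0,8.5],[0,0.1,11,0,0,0,8.5],[0,0.1,11,0,0,0,8.5],[0,0.1,11,0,0,0,8.5],[0,0.1,11,0,0,0,7],[0,0.1,11,0,0,0,5],[0,0.1,11,0,0,0,3.5]]]'

```text
t: 2.4
tcp_pos: [0.4871, 0.1971, 0.0912]
tool_rot: [0.754, 0.656, 0.001, 0.001]
force: [0.4, 0.4, 0.1]
finger_gap: 0.595
gripper_force: 0.0
```

Emit:
carry_out --targets '[[[0,0,0,0,0,0,2],[0,0,0,0,0,0,1.4],[0,0,0,0,0,0,0.8],[0,0,0,0,0,0,0],[0,0,0,0,0,0,0],[0,0,0,0,0,0,0],[0,0,0,0,0,0,0]]]' --force 110

```text
t: 2.98
tcp_pos: [0.4859, 0.1968, 0.0909]
tool_rot: [0.755, 0.656, -0.0, -0.0]
force: [-1.9, 0.7, 5.7]
finger_gap: 0.121
gripper_force: 107.6
```

```bash
python3 - <<'E'
from h import *
st()
D=[((.978,.5285,1.4339,1.1814),(.2515,.5714,.2493))]
s=manip.sense();print(s['ft_torque'])
# planar fit: r=a+L1 sin q2+L2 sin(q2+q3)+e cos, z=h+...-L3
E
```

```text
{'t': 2.9833, 'q': [0.1714, 0.6447, 1.8123, 0.0003, 0.6856, 0.3105], 'tcp_pos': [0.4859, 0.1968, 0.0909], 'tool_rot': [0.7546, 0.6562, -0.0004, -0.0003], 'force': [-1.9472, 0.6962, 5.6961], 'finger_gap': 0.1209, 'gripper_force': 107.6195}
[ 0.03500412  0.35645491 -0.01854055]
```

Emit:
carry_out --targets '[[[0,0,-0.2,0,0,0,0],[0,0,-0.8,0,0,0,0],[0,0,-1.8,0,0,0,0],[0,0,-3.3,0,0,0,0],[0,0,-5.2,0,0,0,0],[0,0,-7.5,0,0,0,0],[0,0,-10,0,0,0,0],[0,0,-12.5,0,0,0,0],[0,0,-15,0,0,0,0],[0,0,-17,0,0,0,0],[0,0,-18.3,0,0,0,0],[0,0,-19,0,0,0,0]]]'

```text
t: 3.98
tcp_pos: [0.4865, 0.1969, 0.2824]
tool_rot: [0.755, 0.656, 0.001, 0.001]
force: [0.1, -0.1, -8.0]
finger_gap: 0.122
gripper_force: 107.6
```

```bash
python3 - <<'E'
from h import *
st()
s=manip.sense()
D=[((.5285,1.4339),(.2515,.5714,.2493)),((.4621,1.7377),(.4846,.1977,.2001)),((.6447,1.8123),(.4859,.1968,.0909)),((s['q'][1],s['q'][2]),s['tcp_pos'])]
def res(p):
    a,h,L1,L2,e=p;o=[]
    for (a2,a3),t in D:
        r=np.sqrt(t[0]**2+t[1]**2-.1107**2);b=a2+a3
        o+=[a+L1*np.sin(a2)+L2*np.sin(b)+e*np.cos(b)-r,h+L1*np.cos(a2)+L2*np.cos(b)-e*np.sin(b)-t[2]]
    return o
f=least_squares(res,[0,.1,.4,.4,0]);print(f.x.round(4),np.round(f.fun,4))
f=least_squares(lambda p:res([*p,0]),[0,.1,.4,.4]);print(f.x.round(4),np.round(f.fun,4))
for x in(.58,): plan((x,-.23,.29),-34)
E
```

```text
{'t': 3.9833, 'q': [0.1714, 0.3523, 1.6451, 0.0, 1.1416, 0.3105], 'tcp_pos': [0.4865, 0.1969, 0.2824], 'tool_rot': [0.7545, 0.6563, 0.0011, 0.0007], 'force': [0.0574, -0.1374, -7.9984], 'finger_gap': 0.1221, 'gripper_force': 107.6054}
[ 1.500e-03 -2.000e-04  5.829e-01  3.917e-01  1.127e-01] [ 0.0001  0.0002  0.0004 -0.0001 -0.0001  0.0001 -0.0004 -0.0002]
[0.0185 0.033  0.434  0.383 ] [-0.0231  0.0123  0.0101 -0.004   0.0091 -0.0077  0.0039 -0.0006]
[-40.98, 15.18, -0.75] [0.1, -0.1, 26.0]
```

```bash
python3 - <<'E'
from h import *
plan((.56,-.05,.32),-8,-10,12)
E
```

```text
[-0.46, 0.21, -0.07] [0.2, -0.0, 0.0]
[-1.74, 0.79, -0.28] [0.8, -0.0, 0.0]
[-3.66, 1.67, -0.59] [1.6, -0.0, 0.0]
[-6.07, 2.78, -0.97] [2.6, -0.0, 0.0]
[-8.81, 4.03, -1.41] [3.8, -0.0, 0.0]
[-11.71, 5.35, -1.87] [5.1, -0.0, 0.0]
[-14.62, 6.68, -2.34] [6.3, -0.0, 0.0]
[-17.35, 7.93, -2.78] [7.5, -0.0, 0.0]
[-19.77, 9.03, -3.16] [8.6, -0.0, 0.0]
[-21.69, 9.91, -3.47] [9.4, -0.0, 0.0]
[-22.97, 10.5, -3.68] [9.9, -0.0, 0.0]
[-23.43, 10.71, -3.75] [10.1, -0.0, 0.0]
```

Emit:
carry_out --targets '[[[-0.5,0.2,-0.1,0.2,0,0,0],[-1.7,0.8,-0.3,0.8,0,0,0],[-3.7,1.7,-0.6,1.6,0,0,0],[-6.1,2.8,-1,2.6,0,0,0],[-8.8,4,-1.4,3.8,0,0,0],[-11.7,5.4,-1.9,5.1,0,0,0],[-14.6,6.7,-2.3,6.3,0,0,0],[-17.3,7.9,-2.8,7.5,0,0,0],[-19.8,9,-3.2,8.6,0,0,0],[-21.7,9.9,-3.5,9.4,0,0,0],[-23,10.5,-3.7,9.9,0,0,0],[-23.4,10.7,-3.8,10,0,0,0]]]'

```text
t: 4.98
tcp_pos: [0.5607, -0.0526, 0.3169]
tool_rot: [0.753, 0.653, -0.058, -0.066]
force: [0.5, 0.2, -7.1]
finger_gap: 0.117
gripper_force: 107.6
```

```bash
cat > kin.py <<'E'
from h import *
rx=lambda a:R.from_rotvec([0,a,0])   # pitch: +z towards +x
rz=lambda a:R.from_rotvec([0,0,a])
def fk(q,L3,s4,s6=-1,P=(.0015,.583,.3917,.1127,.1107),h0=0,W=0):
    a,L1,L2,e,off=P;b=q[1]+q[2]
    w=np.array([a+L1*np.sin(q[1])+L2*np.sin(b)+e*np.cos(b),off,L3+h0+L1*np.cos(q[1])+L2*np.cos(b)-e*np.sin(b)])
    Rw=rz(q[0])*rx(b)*rz(s4*q[3])*rx(q[4])
    Rt=Rw*rz(-s6*q[5])
    return rz(q[0]).apply(w)+Rw.apply([0,0,L3]),Rt
E
python3 - <<'E'
from kin import *
st();s=manip.sense();q=s['q'];T=R.from_quat(s['tool_rot'])
for s4 in(1,-1):
    for s6 in(1,-1):
        f=least_squares(lambda L:fk(q,L[0],s4,s6)[0]-s['tcp_pos'],[.25])
        p,r=fk(q,f.x[0],s4,s6);print(s4,s6,f.x,np.round(f.fun,4),'z err',np.round(r.as_matrix()[:,2]-T.as_matrix()[:,2],4))
        print((r.inv()*T).as_rotvec(True).round(2))
E
```

```text
{'t': 4.9833, 'q': [-0.2793, 0.4469, 1.3928, -0.0252, 1.4755, -0.1329], 'tcp_pos': [0.5607, -0.0526, 0.3169], 'tool_rot': [0.7526, 0.6527, -0.0578, -0.0658], 'force': [0.5101, 0.2198, -7.0531], 'finger_gap': 0.117, 'gripper_force': 107.6418}
1 1 [0.2756582] [-0.     -0.0003  0.0003] z err [-0. -0.  0.]
[-0.    0.   74.78]
1 -1 [0.2756582] [-0.     -0.0003  0.0003] z err [-0. -0.  0.]
[-0.  0. 90.]
-1 1 [0.26478992] [0.0055 0.0122 0.0001] z err [ 0.0138  0.0482 -0.    ]
[ 2.18 -2.18 74.49]
-1 -1 [0.26478992] [0.0055 0.0122 0.0001] z err [0.0138 0.0482 0.    ]
[ 2.53 -1.94 89.71]
```

```bash
cat >> kin.py <<'E'
lo=np.array([-3.08,-.75,.22,-1.43,0,-2.85]);hi=np.array([3.08,2.2,2.44,4.57,2.65,2.85])
C=np.array([.590,-.261,0]);L3=.27566
def goal(yaw,tilt,back=.05,zl=.155):
    y=np.radians(yaw);Y=np.array([np.cos(y),np.sin(y),0]);Z=np.array([0,0,-1.]);X=np.cross(Y,Z)
    g=R.from_rotvec(np.radians(tilt)*np.cross(Z,Y))*R.from_matrix(np.c_[X,Y,Z])
    lip=C+back*Y+[0,0,zl]
    return lip-g.apply([0,-.085,.082]),g   # tool y=tray x, tool z=-tray z
def ik(p,g,q0):
    def r(q):
        a,b=fk(q,L3,1);b=b*rz(np.pi/2);return np.r_[(a-p)*10,(b.inv()*g).as_rotvec()*2]
    f=least_squares(r,np.clip(q0,lo+1e-3,hi-1e-3),bounds=(lo,hi));return f.x,np.abs(f.fun).max()
E
python3 - <<'E'
from kin import *
q0=manip.sense()['q']
for yaw in range(-100,101,20):
    q=q0.copy();o=[]
    # go to yaw gradually
    y0=-8
    for y in np.linspace(y0,yaw,8): q,e=ik(*goal(y,-10),q)
    st0=e;dm=0;ok=None
    for t in range(-5,81,5):
        qn,e=ik(*goal(yaw,t),q);dm=max(dm,np.abs(qn-q).max())
        if e>.01: break
        q=qn;ok=t
    print(yaw,'start err',round(st0,3),'max tilt',ok,'maxdq/5deg',round(dm,2),q.round(2))
E
```

```text
-100 start err 0.0 max tilt 80 maxdq/5deg 0.11 [-0.14  0.85  1.52 -1.42  1.47  2.37]
-80 start err 0.0 max tilt 60 maxdq/5deg 0.17 [-0.29  0.6   1.71 -1.43  0.9   2.14]
-60 start err 0.0 max tilt 50 maxdq/5deg 0.34 [-0.44  0.5   1.77 -1.37  0.46  1.77]
-40 start err 0.0 max tilt 45 maxdq/5deg 0.76 [-0.56  0.46  1.78 -0.68  0.16  0.77]
-20 start err 0.0 max tilt 65 maxdq/5deg 0.68 [-0.73  0.53  2.09  2.57  0.67 -2.84]
0 start err 0.0 max tilt 75 maxdq/5deg 0.28 [-0.96  0.66  2.11  2.06  1.12 -2.81]
20 start err 0.0 max tilt 80 maxdq/5deg 0.16 [-1.08  0.75  1.94  1.63  1.35 -2.68]
40 start err 0.0 max tilt 80 maxdq/5deg 0.11 [-1.07  0.8   1.69  1.31  1.55 -2.51]
60 start err 0.0 max tilt 80 maxdq/5deg 0.09 [-1.02  0.88  1.42  1.1   1.8  -2.4 ]
80 start err 0.0 max tilt 80 maxdq/5deg 0.1 [-0.93  0.98  1.15  0.96  2.08 -2.36]
100 start err 0.0 max tilt 80 maxdq/5deg 0.11 [-0.84  1.07  0.89  0.83  2.35 -2.38]
```

```bash
python3 - <<'E'
from kin import *
p,g=goal(40,-2,.05,.185);print(p);plan(p,40,-2,12)
E
```

```text
[ 0.69556857 -0.17241745  0.26398359]
[-0.2, 0.31, 0.05] [-0.1, -0.1, -0.9]
[-0.74, 1.17, 0.19] [-0.6, -0.4, -3.5]
[-1.55, 2.46, 0.41] [-1.2, -0.8, -7.5]
[-2.58, 4.08, 0.67] [-2.0, -1.3, -12.4]
[-3.74, 5.92, 0.98] [-2.9, -1.9, -18.0]
[-4.98, 7.87, 1.3] [-3.8, -2.5, -24.0]
[-6.21, 9.82, 1.62] [-4.7, -3.1, -29.9]
[-7.37, 11.66, 1.92] [-5.6, -3.7, -35.5]
[-8.4, 13.28, 2.19] [-6.4, -4.2, -40.4]
[-9.21, 14.57, 2.41] [-7.0, -4.6, -44.4]
[-9.75, 15.43, 2.55] [-7.4, -4.9, -47.0]
[-9.95, 15.74, 2.6] [-7.6, -5.0, -47.9]
```

Emit:
carry_out --targets '[[[-0.2,0.3,0,-0.1,-0.1,-0.9,0],[-0.7,1.2,0.2,-0.6,-0.4,-3.5,0],[-1.6,2.5,0.4,-1.2,-0.8,-7.5,0],[-2.6,4.1,0.7,-2,-1.3,-12.4,0],[-3.7,5.9,1,-2.9,-1.9,-18,0],[-5,7.9,1.3,-3.8,-2.5,-24,0],[-6.2,9.8,1.6,-4.7,-3.1,-29.9,0],[-7.4,11.7,1.9,-5.6,-3.7,-35.5,0],[-8.4,13.3,2.2,-6.4,-4.2,-40.4,0],[-9.2,14.6,2.4,-7,-4.6,-44.4,0],[-9.8,15.4,2.6,-7.4,-4.9,-47,0],[-10,15.7,2.6,-7.6,-5,-48,0]]]'

```text
t: 5.98
tcp_pos: [0.6944, -0.1684, 0.263]
tool_rot: [0.419, 0.908, -0.015, -0.009]
force: [-0.4, 0.1, -8.1]
finger_gap: 0.119
gripper_force: 107.6
```

Emit:
carry_out --targets '[[[0,0,0,0,0,0,0],[0,0,0,0,0,0,0],[0,0,0,0,0,0,0]]]'

```text
t: 6.23
tcp_pos: [0.6942, -0.168, 0.2654]
tool_rot: [0.42, 0.907, -0.015, -0.008]
force: [-0.4, 0.3, -7.7]
finger_gap: 0.115
gripper_force: 107.6
```

```bash
python3 - <<'E'
from kin import *
st()
w=cams.snapshot('wrist')[:,:,::-1];s=cams.snapshot('side')[:,:,::-1]
cv2.imwrite('pics/p1.png',np.hstack([cv2.resize(w,(400,300)),cv2.resize(s[100:340,170:490],(400,300))]))
s=manip.sense();p0=s['tcp_pos'];r=R.from_quat(s['tool_rot'])
for t,zl in zip((8,16,22,28,33,38,43,48,53,58,64,70),np.r_[np.linspace(.18,.16,6),[.16]*6]):
    p,g=goal(40,t,.05,zl);print(np.round(np.r_[r.inv().apply(p-p0)*100,(r.inv()*g).as_rotvec(True)],1).tolist())
E
```

```text
{'t': 6.2333, 'q': [-0.3821, 0.6497, 1.1484, -0.0296, 1.3611, -1.079], 'tcp_pos': [0.6942, -0.168, 0.2654], 'tool_rot': [0.4202, 0.9073, -0.0149, -0.008], 'force': [-0.3651, 0.2973, -7.673], 'finger_gap': 0.1151, 'gripper_force': 107.635}
[-0.4, -1.7, -0.7, -9.9, -0.0, 0.3]
[-0.4, -3.1, -1.1, -17.9, -0.1, 0.3]
[-0.3, -4.2, -1.3, -23.9, -0.1, 0.3]
[-0.3, -5.3, -1.3, -29.9, -0.1, 0.3]
[-0.3, -6.3, -1.1, -34.9, -0.1, 0.3]
[-0.3, -7.3, -0.9, -39.9, -0.1, 0.3]
[-0.3, -8.4, -0.9, -44.9, -0.1, 0.3]
[-0.3, -9.4, -0.9, -49.9, -0.1, 0.3]
[-0.3, -10.4, -0.8, -54.9, -0.2, 0.3]
[-0.3, -11.4, -0.6, -59.9, -0.2, 0.2]
[-0.3, -12.6, -0.2, -65.9, -0.2, 0.2]
[-0.3, -13.8, 0.3, -71.9, -0.2, 0.2]
```

View pics/p1.png

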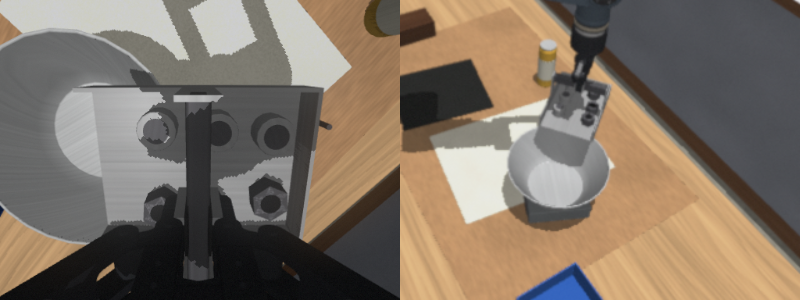

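The mouth overhangs the hopper and all the parts are still in the tray. I'll start the tip.

Emit:
carry_out --targets '[[[-0.1,-0.4,-0.2,-2.5,0,0,0],[-0.2,-1,-0.4,-6,0,0,0],[-0.4,-1.7,-0.7,-9.9,0,0.3,0],[-0.4,-2.4,-0.9,-14,0,0.3,0],[-0.4,-3.1,-1.1,-17.9,0,0.3,0],[-0.3,-3.7,-1.2,-21,0,0.3,0],[-0.3,-4.2,-1.3,-23.9,0,0.3,0],[-0.3,-4.8,-1.3,-27,0,0.3,0],[-0.3,-5.3,-1.3,-29.9,0,0.3,0],[-0.3,-5.8,-1.2,-32.4,0,0.3,0],[-0.3,-6.3,-1.1,-34.9,0,0.3,0],[-0.3,-6.3,-1.1,-34.9,0,0.3,0]]]'

```text
t: 7.33
tcp_pos: [0.6467, -0.2138, 0.2775]
tool_rot: [0.406, 0.869, 0.256, 0.118]
force: [-0.1, 0.2, -8.3]
finger_gap: 0.116
gripper_force: 108.0
```

```bash
python3 - <<'E'
from kin import *
st()
s=manip.sense();p0=s['tcp_pos'];r=R.from_quat(s['tool_rot'])
for t in (36,39,42,45,48,51,54,57,60,63,66,70):
    p,g=goal(40,t,.05,.16);print(np.round(np.r_[r.inv().apply(p-p0)*100,(r.inv()*g).as_rotvec(True)],1).tolist())
E
```

```text
{'t': 7.3333, 'q': [-0.7099, 0.534, 1.4743, 0.6351, 1.1212, -1.6861], 'tcp_pos': [0.6467, -0.2138, 0.2775], 'tool_rot': [0.4064, 0.8691, 0.256, 0.1184], 'force': [-0.1362, 0.221, -8.2602], 'finger_gap': 0.1163, 'gripper_force': 107.9668}
[0.0, -0.3, -0.1, -3.2, -0.1, -0.1]
[0.0, -0.8, -0.5, -6.2, -0.1, -0.1]
[0.0, -1.3, -0.9, -9.2, -0.1, -0.2]
[0.0, -1.8, -1.2, -12.2, -0.1, -0.2]
[0.0, -2.3, -1.6, -15.2, -0.0, -0.2]
[0.0, -2.9, -1.9, -18.2, -0.0, -0.2]
[0.0, -3.4, -2.1, -21.2, -0.0, -0.2]
[0.0, -4.0, -2.4, -24.2, -0.0, -0.2]
[0.0, -4.6, -2.6, -27.2, -0.0, -0.2]
[0.0, -5.1, -2.8, -30.2, -0.0, -0.2]
[0.0, -5.7, -2.9, -33.2, -0.0, -0.2]
[0.0, -6.6, -3.1, -37.2, -0.0, -0.2]
```

Emit:
carry_out --targets '[[[0,-0.3,-0.1,-3.2,0,0,0],[0,-0.8,-0.5,-6.2,0,0,0],[0,-1.3,-0.9,-9.2,0,0,0],[0,-1.8,-1.2,-12.2,0,0,0],[0,-2.3,-1.6,-15.2,0,0,0],[0,-2.9,-1.9,-18.2,0,0,0],[0,-3.4,-2.1,-21.2,0,0,0],[0,-4,-2.4,-24.2,0,0,0],[0,-4.6,-2.6,-27.2,0,0,0],[0,-5.1,-2.8,-30.2,0,0,0],[0,-5.7,-2.9,-33.2,0,0,0],[0,-6.6,-3.1,-37.2,0,0,0]]]'

```text
t: 8.33
tcp_pos: [0.5948, -0.2593, 0.2704]
tool_rot: [0.344, 0.743, 0.519, 0.244]
force: [-0.3, -0.2, -3.9]
finger_gap: 0.12
gripper_force: 108.8
```

Emit:
carry_out --targets '[[[0,0,0,0,0,0,0],[0,0,0,0,0,0,0],[0,0,0,0,0,0,0],[0,0,0,0,0,0,0],[0,0,0,0,0,0,0],[0,0,0,0,0,0,0],[0,0,0,0,0,0,0],[0,0,0,0,0,0,0]]]'

```text
t: 9.0
tcp_pos: [0.5938, -0.2584, 0.2689]
tool_rot: [0.346, 0.742, 0.521, 0.243]
force: [0.0, -0.9, -4.3]
finger_gap: 0.12
gripper_force: 108.9
```

```bash
python3 - <<'E'
from kin import *
st()
w=cams.snapshot('wrist')[:,:,::-1];s=cams.snapshot('side')[:,:,::-1];t=cams.snapshot('top')[:,:,::-1]
a=np.hstack([cv2.resize(w,(400,300)),cv2.resize(s[140:320,220:460],(400,300))])
b=np.hstack([cv2.resize(t[110:260,250:450],(400,300)),cv2.resize(s,(400,300))])
cv2.imwrite('pics/p2.png',np.vstack([a,b]))
E
```

```text
{'t': 9.0, 'q': [-1.0176, 0.7003, 1.6714, 1.2263, 1.4213, -2.3701], 'tcp_pos': [0.5938, -0.2584, 0.2689], 'tool_rot': [0.3461, 0.7415, 0.521, 0.2426], 'force': [0.0272, -0.9346, -4.328], 'finger_gap': 0.1201, 'gripper_force': 108.9013}
```

View pics/p2.png

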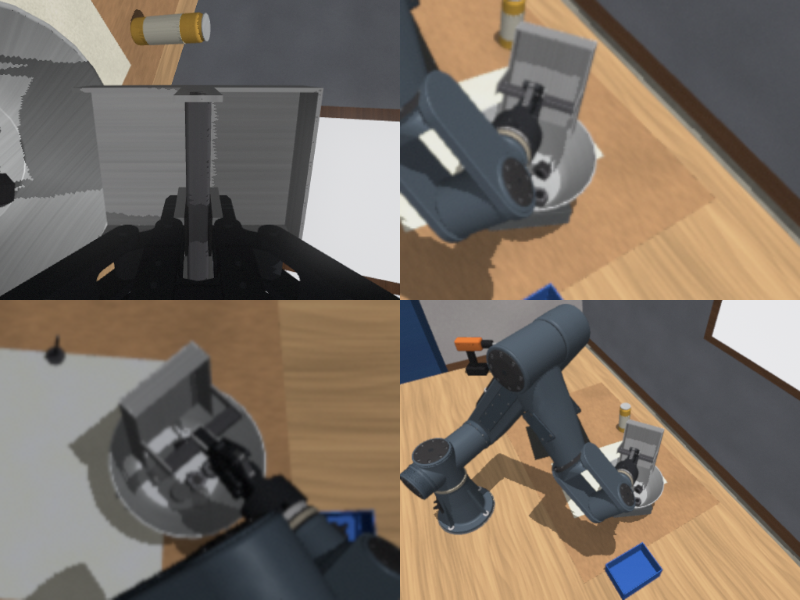

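The tray is empty (wrist view, and the load is down to 4 N). The parts are in the hopper. Now I'll un-tilt.

```bash
python3 - <<'E'
from kin import *
s=manip.sense();p0=s['tcp_pos'];r=R.from_quat(s['tool_rot'])
for t,zl in zip((67,62,56,50,44,38,32,26,20,14,8,3),np.linspace(.165,.22,12)):
    p,g=goal(40,t,.05,zl);print(np.round(np.r_[r.inv().apply(p-p0)*100,(r.inv()*g).as_rotvec(True)],1).tolist())
E
```

```text
[0.1, 0.7, 0.1, 3.2, -0.0, -0.1]
[0.1, 1.8, 0.7, 8.2, -0.0, -0.1]
[0.1, 3.0, 1.6, 14.2, -0.0, -0.1]
[0.1, 4.0, 2.5, 20.2, -0.0, -0.1]
[0.1, 4.9, 3.5, 26.2, -0.0, -0.1]
[0.1, 5.7, 4.5, 32.2, -0.0, -0.1]
[0.1, 6.4, 5.6, 38.2, -0.0, -0.1]
[0.1, 6.9, 6.7, 44.2, -0.0, -0.1]
[0.1, 7.3, 7.7, 50.2, -0.0, -0.1]
[0.1, 7.6, 8.8, 56.2, -0.1, -0.1]
[0.1, 7.7, 9.8, 62.2, -0.1, -0.1]
[0.1, 7.8, 10.6, 67.2, -0.1, -0.1]
```

Emit:
carry_out --targets '[[[0.1,0.7,0.1,3.2,0,0,0],[0.1,1.8,0.7,8.2,0,0,0],[0.1,3,1.6,14.2,0,0,0],[0.1,4,2.5,20.2,0,0,0],[0.1,4.9,3.5,26.2,0,0,0],[0.1,5.7,4.5,32.2,0,0,0],[0.1,6.4,5.6,38.2,0,0,0],[0.1,6.9,6.7,44.2,0,0,0],[0.1,7.3,7.7,50.2,0,0,0],[0.1,7.6,8.8,56.2,0,0,0],[0.1,7.7,9.8,62.2,0,0,0],[0.1,7.8,10.6,67.2,0,0,0]]]'

```text
t: 10.15
tcp_pos: [0.6895, -0.1745, 0.3063]
tool_rot: [0.423, 0.906, 0.023, 0.008]
force: [-0.5, -1.2, -5.3]
finger_gap: 0.12
gripper_force: 108.5
```

```bash
python3 - <<'E'
from kin import *
st();plan((.58,.02,.30),15,0,9)
E
```

```text
{'t': 10.15, 'q': [-0.4228, 0.5934, 1.1455, 0.0469, 1.3867, -1.1287], 'tcp_pos': [0.6895, -0.1745, 0.3063], 'tool_rot': [0.4227, 0.9059, 0.0232, 0.0078], 'force': [-0.4998, -1.1813, -5.3359], 'finger_gap': 0.1201, 'gripper_force': 108.4829}
[0.75, 0.14, 0.03] [0.1, -0.0, 0.9]
[2.77, 0.51, 0.12] [0.3, -0.1, 3.2]
[5.69, 1.05, 0.25] [0.7, -0.2, 6.5]
[9.15, 1.7, 0.39] [1.1, -0.4, 10.4]
[12.79, 2.37, 0.55] [1.6, -0.5, 14.6]
[16.25, 3.01, 0.7] [2.0, -0.7, 18.5]
[19.17, 3.55, 0.83] [2.3, -0.8, 21.8]
[21.18, 3.93, 0.91] [2.6, -0.9, 24.1]
[21.93, 4.06, 0.95] [2.7, -0.9, 25.0]
```

Emit:
carry_out --targets '[[[0.7,0.1,0,0.1,0,0.9,0],[2.8,0.5,0.1,0.3,0,3.2,0],[5.7,1.1,0.2,0.7,-0.2,6.5,0],[9.1,1.7,0.4,1.1,-0.4,10.4,0],[12.8,2.4,0.5,1.6,-0.5,14.6,0],[16.2,3,0.7,2,-0.7,18.5,0],[19.2,3.5,0.8,2.3,-0.8,21.8,0],[21.2,3.9,0.9,2.6,-0.9,24.1,0],[21.9,4.1,0.9,2.7,-0.9,25,0]]]'

```text
t: 10.9
tcp_pos: [0.5758, 0.0215, 0.2987]
tool_rot: [0.609, 0.793, 0.001, -0.003]
force: [0.3, -0.9, -4.5]
finger_gap: 0.12
gripper_force: 108.5
```

```bash
python3 - <<'E'
from kin import *
st();plan((.478,.206,.17),-8,0,12)
E
```

```text
{'t': 10.9, 'q': [-0.1589, 0.4096, 1.498, 0.0053, 1.2376, -0.4207], 'tcp_pos': [0.5758, 0.0215, 0.2987], 'tool_rot': [0.6095, 0.7928, 0.0013, -0.0028], 'force': [0.2909, -0.9295, -4.5389], 'finger_gap': 0.1203, 'gripper_force': 108.5289}
[0.4, -0.09, 0.26] [-0.0, -0.0, 0.5]
[1.5, -0.35, 0.96] [-0.0, -0.0, 1.7]
[3.17, -0.73, 2.03] [-0.0, -0.1, 3.6]
[5.25, -1.22, 3.37] [-0.0, -0.1, 5.9]
[7.62, -1.77, 4.89] [-0.1, -0.1, 8.6]
[10.13, -2.35, 6.5] [-0.1, -0.2, 11.4]
[12.64, -2.93, 8.11] [-0.1, -0.2, 14.3]
[15.01, -3.48, 9.63] [-0.1, -0.2, 17.0]
[17.1, -3.96, 10.97] [-0.1, -0.3, 19.3]
[18.76, -4.35, 12.04] [-0.1, -0.3, 21.2]
[19.87, -4.6, 12.74] [-0.1, -0.3, 22.4]
[20.26, -4.69, 13.0] [-0.1, -0.3, 22.9]
```

Emit:
carry_out --targets '[[[0.4,-0.1,0.3,0,0,0.5,0],[1.5,-0.4,1,0,0,1.7,0],[3.2,-0.7,2,0,0,3.6,0],[5.2,-1.2,3.4,0,0,5.9,0],[7.6,-1.8,4.9,0,0,8.6,0],[10.1,-2.4,6.5,0,0,11.4,0],[12.6,-2.9,8.1,0,0,14.3,0],[15,-3.5,9.6,0,0,17,0],[17.1,-4,11,0,0,19.3,0],[18.8,-4.3,12,0,-0.2,21.2,0],[19.9,-4.6,12.7,0,-0.3,22.4,0],[20.3,-4.7,13,0,-0.3,22.9,0]]]'

```text
t: 11.9
tcp_pos: [0.4811, 0.2021, 0.1675]
tool_rot: [0.755, 0.656, -0.002, 0.002]
force: [0.3, -0.7, -4.7]
finger_gap: 0.116
gripper_force: 108.4
```

Emit:
carry_out --targets '[[[0,0,0,0,0,0,0],[0,0,0,0,0,0,0],[0,0,0,0,0,0,0]]]'

```text
t: 12.15
tcp_pos: [0.4847, 0.2006, 0.1696]
tool_rot: [0.755, 0.656, 0.001, 0.004]
force: [0.4, 0.3, -4.0]
finger_gap: 0.12
gripper_force: 108.5
```

```bash
python3 - <<'E'
from kin import *
st();plan((.478,.206,.0935),-8.0)
w=cams.snapshot('wrist')[:,:,::-1];s=cams.snapshot('side')[:,:,::-1];t=cams.snapshot('top')[:,:,::-1]
a=np.hstack([cv2.resize(w,(400,300)),cv2.resize(s[110:230,140:300],(400,300),interpolation=2)])
b=np.hstack([cv2.resize(t[110:260,250:450],(400,300)),cv2.resize(s[140:320,220:460],(400,300))])
cv2.imwrite('pics/p3.png',np.vstack([a,b]))
E
```

```text
{'t': 12.15, 'q': [0.1829, 0.5092, 1.7648, -0.0087, 0.862, 0.3284], 'tcp_pos': [0.4847, 0.2006, 0.1696], 'tool_rot': [0.7548, 0.656, 0.0007, 0.0043], 'force': [0.3555, 0.3243, -4.0316], 'finger_gap': 0.1197, 'gripper_force': 108.4783}
[0.47, -0.8, 7.6] [0.4, 0.3, -0.0]
```

View pics/p3.png

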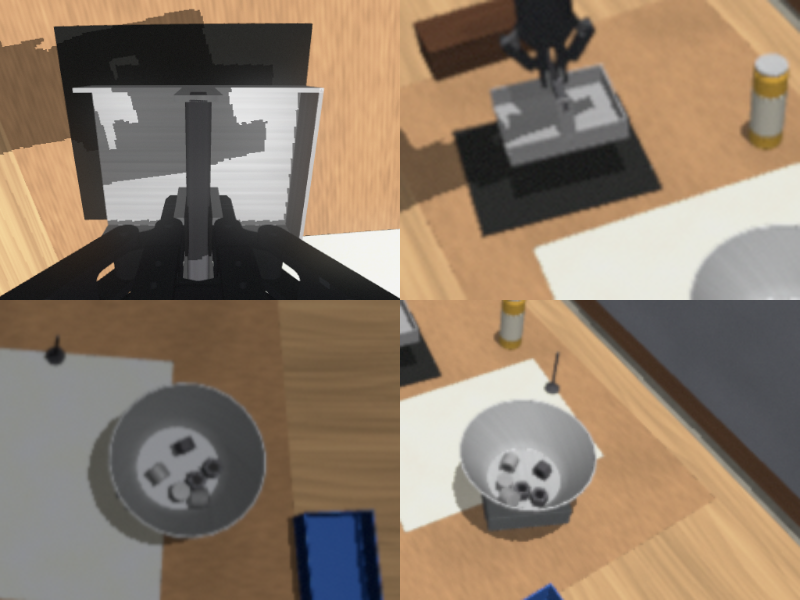

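All six parts lie in the hopper, the tray is empty and level, and it hangs over the mat. Lowering it next.

Emit:
carry_out --targets '[[[0,-0.1,0.4,0,0,0,0],[0,-0.2,1.2,0,0,0,0],[0,-0.3,2.2,0,0,0,0],[0.1,-0.4,3.3,0,0,0,0],[0.2,-0.4,4.4,0,0,0,0],[0.2,-0.4,5.3,0,0,0,0],[0.2,-0.4,6,0,0,0,0],[0.2,-0.4,6.5,0,0,0,0],[0.2,-0.4,6.8,0,0,0,0],[0.2,-0.4,7,0,0,0,0],[0.2,-0.4,7,0,0,0,0],[0.2,-0.4,7,0,0,0,0]]]'

```text
t: 13.3
tcp_pos: [0.4805, 0.2036, 0.0991]
tool_rot: [0.754, 0.656, 0.0, 0.004]
force: [0.9, 0.1, -4.0]
finger_gap: 0.123
gripper_force: 108.6
```

Emit:
carry_out --targets '[[[0,0,0.1,0,0,0,0],[0,0,0.2,0,0,0,0],[0,0,0.3,0,0,0,0],[0,0,0.3,0,0,0,0],[0,0,0.4,0,0,0,0],[0,0,0.4,0,0,0,0],[0,0,0.5,0,0,0,0],[0,0,0.5,0,0,0,0]]]'

```text
t: 13.97
tcp_pos: [0.4802, 0.2035, 0.0938]
tool_rot: [0.754, 0.656, -0.0, 0.004]
force: [-0.6, 0.5, -4.1]
finger_gap: 0.114
gripper_force: 108.6
```

Emit:
carry_out --targets '[[[0,0,0,0.2,0.2,0,0],[0,0,0.1,0.4,0.3,0,0],[0,0,0.15,0.4,0.3,0,0],[0,0,0.2,0.4,0.3,0,0],[0,0,0.2,0.4,0.3,0,0],[0,0,0.25,0.4,0.3,0,0],[0,0,0.25,0.4,0.3,0,0]]]'

```text
t: 14.55
tcp_pos: [0.4802, 0.2035, 0.0914]
tool_rot: [0.754, 0.656, -0.0, -0.001]
force: [0.4, -0.0, -4.3]
finger_gap: 0.117
gripper_force: 108.5
```

Emit:
carry_out --targets '[[[0,0,0.05,0,0,0,0],[0,0,0.05,0,0,0,0],[0,0,0.1,0,0,0,0],[0,0,0.1,0,0,0,0],[0,0,0.1,0,0,0,0]]]'

```text
t: 14.97
tcp_pos: [0.4803, 0.2036, 0.0909]
tool_rot: [0.754, 0.656, -0.0, -0.0]
force: [-1.0, -0.2, 2.0]
finger_gap: 0.121
gripper_force: 109.5
```

Contact: the force changed from -4 N to +2 N. Releasing.

Emit:
carry_out --targets '[[[0,0,0,0,0,0,1.3],[0,0,0,0,0,0,1.6],[0,0,0,0,0,0,2.2],[0,0,0,0,0,0,3],[0,0,0,0,0,0,4],[0,0,0,0,0,0,5],[0,0,0,0,0,0,6],[0,0,0,0,0,0,6],[0,0,0,0,0,0,6],[0,0,0,0,0,0,6]]]' --force 20

```text
t: 15.8
tcp_pos: [0.4803, 0.2035, 0.0904]
tool_rot: [0.754, 0.656, -0.0, -0.0]
force: [-0.6, -0.9, 1.0]
finger_gap: 0.7
gripper_force: 0.0
```

Emit:
carry_out --targets '[[[0,0,-0.3,0,0,0,6],[0,0,-1,0,0,0,6],[0,0,-2,0,0,0,6],[0,0,-3.5,0,0,0,6],[0,0,-5.5,0,0,0,6],[0,0,-7.5,0,0,0,6],[0,0,-9.5,0,0,0,6],[0,0,-11.5,0,0,0,6],[0,0,-13,0,0,0,6],[0,0,-14,0,0,0,6],[0,0,-14,0,0,0,6],[0,0,-14,0,0,0,6]]]'

```text
t: 16.8
tcp_pos: [0.4805, 0.2035, 0.2311]
tool_rot: [0.754, 0.656, 0.0, -0.0]
force: [0.1, 0.5, 1.3]
finger_gap: 0.703
gripper_force: 0.0
```

```bash
python3 - <<'E'
from kin import *
st()
w=cams.snapshot('wrist')[:,:,::-1];s=cams.snapshot('side')[:,:,::-1];t=cams.snapshot('top')[:,:,::-1]
a=np.hstack([cv2.resize(w,(400,300)),cv2.resize(s[110:230,140:300],(400,300),interpolation=2)])
b=np.hstack([cv2.resize(t,(400,300)),cv2.resize(s,(400,300))])
cv2.imwrite('pics/p4.png',np.vstack([a,b]))
E
```

```text
{'t': 16.8, 'q': [0.186, 0.415, 1.7112, 0.0005, 1.0151, 0.3244], 'tcp_pos': [0.4805, 0.2035, 0.2311], 'tool_rot': [0.7544, 0.6564, 0.0002, -0.0001], 'force': [0.0576, 0.4656, 1.3025], 'finger_gap': 0.7027, 'gripper_force': 0.0}
```

View pics/p4.png

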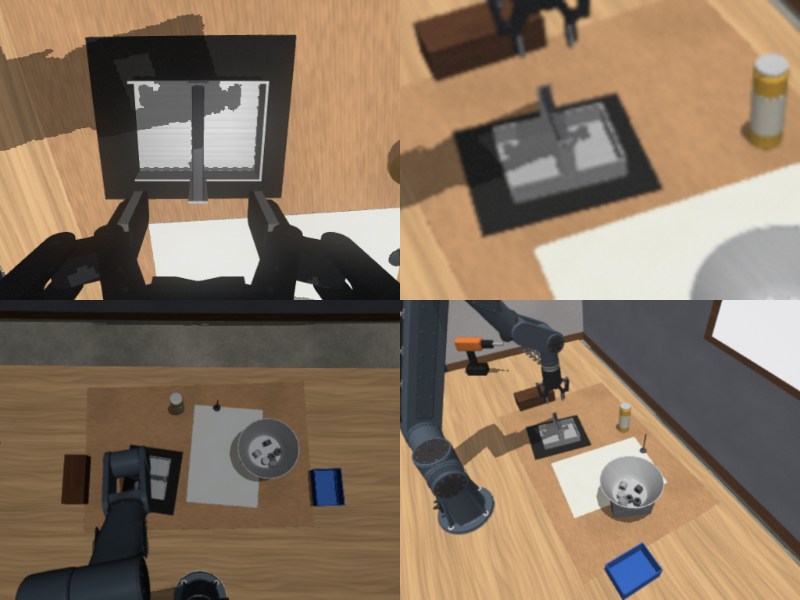

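The tray stands empty, upright and wholly on the mat. The six parts are in the hopper and the bystanders are where they were.

```bash
python3 -c "
from station import sign_off
print(sign_off())"
```

```text
the job is handed in; nothing more can be done
None
```

All six parts were tipped into the hopper, the empty tray is back on the black mat the right way up, nothing else was moved, and the job was handed in at about 17 s on the robot's clock.

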